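# Pack the tools back into the toolbox bins, leave the kitchen utensils

## Task

The tap is mended: pack up the toolbox. Lay the screwdriver, the spanner and the two brass pipe fittings each flat on the floor of the toolbox bin that already holds one of its own kind, not stacked or propped on anything, and leave the measuring spoon, the bottle opener and the brass napkin ring where they are on the shelf.

Things in the scene. Friction and masses are not known exactly. Their poses are not given: they have to be found in the camera images.
- screwdriver_center (a point): Loose screwdriver lying on the shelf, 125 mm long: black eight-sided handle, 80 mm long, 22 mm thick; thin steel blade. Point: half-way along it, half-way up the handle (11 mm over the shelf). x runs along it to the blade tip at +62 mm, the handle spans x -62 to +17 mm; can be gripped across y at this point. z up at the start. 50 to 95 g.
- spanner_center (a point): Loose flat steel combination spanner lying on the shelf, 125 mm long, 9 mm thick: shaft 10 mm wide and 8 mm thick, ring end (18 mm wide) at +x, open fork jaw (22 mm wide) at -x. Point: its centre, 4.5 mm over the shelf; x along it, z up. Grip the shaft across y here, fingertips close to the shelf. 45 to 80 g.
- coupling_center (a point): Loose straight brass pipe coupling lying on the shelf, 46 mm long along x: a hexagon nut at either end (24 mm over flats, lying on a flat, so 28 mm wide across y), narrow waist between. Point: its centre, 12 mm over the shelf; z up. Grip it across y over both nuts. 65 to 120 g.
- elbow_center (a point): Loose L-shaped brass pipe elbow lying flat, 24 mm high. Long arm along x from -38 mm (round corner) to +31 mm (hexagon nut from +17, 28 mm wide); short arm from the corner (x = -26) to y = +33 mm, 28 mm wide. Point: on the long arm's axis, 12 mm over the shelf; from x = -12 to +17 mm this arm is a round 18 mm bar: grip it across y. z up. 90 to 160 g.
- bin_screwdriver_floor (a point): Grey bin with another screwdriver (fixed, 136 x 22 mm) along its -y wall: target for the screwdriver. Inside 150 mm (x) by 113 mm (y), 37.5 mm deep, walls 2.5 mm. Point: centre of the inner floor, z up, 60 mm over the shelf. Free floor: y = -27 to +56 mm, full length. It and two equal bins sit fixed side by side in the black tray of the open grey toolbox.
- bin_spanner_floor (a point): Grey bin, same size and axes as the screwdriver's, with another steel spanner (fixed, 138 mm long, 25 mm wide, 9 mm thick) along its -y wall: target for the spanner. Point: centre of its inner floor. Free floor: y = -27 to +56 mm, full length. Bin rims are 98 mm, the toolbox's rim (180 x 460 mm round all three bins) 105 mm over the shelf.
- bin_fittings_floor (a point): Grey bin, same size and axes as the screwdriver's, with another brass coupling (fixed, 46 mm long, 28 mm wide, 24 mm high) half-way along its -y wall: target for both the coupling and the elbow, side by side. Point: centre of its inner floor. Free floor: y = -27 to +56 mm, full length. The bins change places from start to start.
- spoon_center (a point): Look-alike, not to be moved: stainless steel measuring spoon, 125 mm long along x, round bowl 35 mm wide and 14 mm high at +x, flat handle 11 mm wide. The point is half-way along it, 7 mm over the shelf.
- opener_center (a point): Look-alike, not to be moved: bottle opener, 128 mm long along x, black handle 22 mm thick at -x, open steel wire loop 38 mm wide at +x. The point is half-way along it, 11 mm over the shelf.
- napkin_ring_center (a point): Look-alike, not to be moved: plain brass napkin ring, 44 mm across and 28 mm high, standing on its round edge with the hole upward. The point is its centre, 14 mm over the shelf.
Things that resemble listed ones, but are neither listed nor needed, are in the scene too. Leave any orange or purple look-alike of the part that bears spanner_center alone.

How it is judged:
At the end, for the whole second after the job is handed in: Each of the four in the bin of its kind: centre between the inner walls, within 0.2 rad of flat, centre under 18 mm (spanner 11.5 mm) over the bin's floor, at rest (under 20 mm/s); spoon, opener and napkin ring within 20 mm of where they lay (x of screwdriver_center in the frame of bin_screwdriver_floor between -0.075 and 0.075 m and y of screwdriver_center in the frame of bin_screwdriver_floor between -0.0565 and 0.0565 m and z of screwdriver_center in the frame of bin_screwdriver_floor between -0.005 and 0.018 m and linear speed of each of screwdriver, spanner, coupling, elbow below 0.02 m/s and angle between the x axis of screwdriver_center and the z axis of bin_screwdriver_floor, either way round above 1.37 rad and x of spanner_center in the frame of bin_spanner_floor between -0.075 and 0.075 m and y of spanner_center in the frame of bin_spanner_floor between -0.0565 and 0.0565 m and z of spanner_center in the frame of bin_spanner_floor between -0.005 and 0.0115 m and angle between the x axis of spanner_center and the z axis of bin_spanner_floor, either way round above 1.37 rad and x of coupling_center in the frame of bin_fittings_floor between -0.075 and 0.075 m and y of coupling_center in the frame of bin_fittings_floor between -0.0565 and 0.0565 m and z of coupling_center in the frame of bin_fittings_floor between -0.005 and 0.018 m and angle between the x axis of coupling_center and the z axis of bin_fittings_floor, either way round above 1.37 rad and x of elbow_center in the frame of bin_fittings_floor between -0.075 and 0.075 m and y of elbow_center in the frame of bin_fittings_floor between -0.0565 and 0.0565 m and z of elbow_center in the frame of bin_fittings_floor between -0.005 and 0.018 m and angle between the z axis of elbow_center and the z axis of bin_fittings_floor, either way round below 0.2 rad and distance of each of spoon_center, opener_center, napkin_ring_center from where it was at the start of the episode below 0.02 m); the robot touches nothing.
It fails at once if the measuring spoon is disturbed (moved more than 20 mm) (distance of spoon_center from where it was at the start of the episode above 0.02 m).
It fails at once if the bottle opener is disturbed (moved more than 20 mm) (distance of opener_center from where it was at the start of the episode above 0.02 m).
It fails at once if the napkin ring is disturbed (moved more than 20 mm) (distance of napkin_ring_center from where it was at the start of the episode above 0.02 m).
It also fails if it takes over 101 s, if anything falls off the work surface, if the arm or the gripper's body presses on something with over 40 N, if the wrist force passes 120 N, or if a joint passes its speed limit or range.

## Robot

A 6-joint arm with a two-finger parallel gripper is mounted at the origin on the work surface. World frame = base frame: x ahead of the robot, y to its left, z up, the work surface at z = 0. Lengths are in m, angles in rad, forces in N, time in s.
With the tool pointing down it reaches from about 0.275 to 0.875 m from the base axis. Payload 12.5 kg.
Tool frame: the origin (TCP) lies on the centre line of the jaws, within the pads' length; the fingertips stand 22 mm ahead of it and the grasp point (between the pads) lies 3 mm ahead of it; z points along the fingers, y is the line along which they close (so a half turn about z gives the same grasp; the last joint's range is limited). The gripper opens to 85 mm and grips with 20 to 120 N. Pads are 22 mm wide; open, the fingers measure 114 mm over their backs; the gripper's body (76 mm by 85 mm) begins 54 mm behind the grasp point. The pads swing forward as they close: fully open they stand 13 mm farther back than shut.
Start: joints at [-1.305, 0.351, 1.652, -0, 1.139, -0.085], TCP at [0.189, -0.516, 0.22] pointing down, gripper open.
Joint ranges: [-2.75, 2.75], [-0.79, 2.1], [0.01, 2.65], [-1.57, 4.71], [0.07, 3.14], [-2.87, 2.87]. Speed limits (rad/s): [2.22, 2.22, 2.79, 3.14, 3.14, 3.14].

## Interface

Orientations are given as a unit quaternion [x, y, z, w].
In Python, from workcell import get_state, optics, workorder gives the robot as it stands.
- The arm moves only by the tool play_rows, never from a script. Its arguments are lists of equal length, an entry for each row: "translation": the shift along the tool's x, y, z in m, a list of three; "yaw": the turn about the tool's z in degrees; "jaw": the gripper's target within -1 to 1 (shut at 1, half-way at 0, fully open at -1). In form: {"translation": [[tx, ty, tz], ...], "yaw": [yaw, ...], "jaw": [jaw, ...]}. A call has 1 to 20 rows; each row is the pose to reach, as a shift and turn from the pose commanded when the call began, along the tool's axes at that moment; what a row does not reach only later rows make up. A row lasts 1/10 s, in which the tool goes at most 50 mm and 8.59 degrees, less where a joint would pass 70% of its speed; a pose out of reach is approached as far as the arm can. A call with a gripper value outside its range is refused whole. The fingers move at their own pace and stop on an object; the grip force is fixed at half the most. Time passes only in rows, so rows that repeat a pose let the fingers close. It gives the time, the measured TCP pose, the force, the opening and the grip force at its end, in the units of the state.
- get_state(): the state, without advancing time (a new reading comes with each control period).
- optics.capture(name): name is "side" or "top"; returns a dict with "image" (384x512x3 uint8, red, green, blue), "fov_y" (degrees; the focal length in pixels is half the picture's height over the tangent of half this angle, whatever the lens; pixels are square), "cx", "cy" (the principal point, pixels), "origin" and "orientation" of the camera in the world. Camera axes: x right, y down, z forward; pixel columns grow to the right and rows downward; lengths in m; the calibration is good to about 2 mm. A picture is of the moment at which its call begins. There is no depth.
- workorder.close_job(): hands the job in; it is judged then, once.
The state is a dict: "time": time; "qpos": joint angles; "dq": joint speeds; "tau": joint torques, N m; "ee_pos": TCP position; "tool_rot": TCP orientation; "contact_force": force on the tool from outside, world axes, zero at the start; "moment": the same for the moment, N m; "finger_gap": opening from 0.0 (shut) to 1.0 (fully open); "gripper_force": force on a finger pad.
Only numpy, scipy, OpenCV 4.12 (cv2) and the standard library are available. Lean on these libraries where they do the work, as an engineer would, in place of code of your own. Each camera call takes 0.05 s, during which the arm holds its last target. There are 200 camera calls.

## Working session

There is one attempt and no reset: what is moved stays moved. The work goes in short steps, Python scripts to look and compute and a tool call to move; the robot and the scene stay as the last step left them, time stands still between calls to the robot, and variables do not carry over. Pictures are saved under pics/ and viewed, at most 14 in all, crops included, and the job is handed in when it is done.

Besides the shell and the picture viewer there is one more tool, called as name(argument=value, ...) on one line, values as JSON. play_rows: Moves the arm, as the interface text tells. Its arguments: {"type":"object","properties":{"translation":{"type":"array"},"yaw":{"type":"array"},"jaw":{"type":"array"}},"required":["translation","yaw","jaw"]}

```bash
mkdir -p pics; python3 - <<'E'
from workcell import get_state, optics
import cv2
s=get_state();print({k:(v if not hasattr(v,'round') else v) for k,v in s.items()})
for n in('side','top'):
    c=optics.capture(n);cv2.imwrite(f'pics/{n}0.png',cv2.resize(c['image'][:,:,::-1],(800,600),interpolation=cv2.INTER_CUBIC))
    cv2.imwrite(f'pics/{n}0raw.png',c['image'][:,:,::-1])
    print(n,{k:v for k,v in c.items() if k!='image'})
E
```

```text
{'time': 0.0, 'qpos': array([-1.30459495e+00,  3.51280024e-01,  1.65250216e+00, -3.10140372e-05,
        1.13907315e+00, -8.45936735e-02]), 'dq': array([ 0.00104545,  0.0013073 , -0.00024855, -0.00106574, -0.00223688,
       -0.00122674]), 'tau': array([ 1.31542249e-03, -5.06096399e+01, -2.91404182e+01,  3.19210301e-05,
        4.54477660e-03, -3.78092011e-06]), 'ee_pos': array([ 0.18892494, -0.51613258,  0.21980477]), 'tool_rot': array([ 9.84655918e-01,  1.74505942e-01, -7.12712410e-05, -6.27460061e-04]), 'contact_force': array([-0.00954383,  0.49338157,  0.48074974]), 'moment': array([-0.00574594, -0.05118471, -0.03211364]), 'gripper_force': 0.0, 'finger_gap': 1.0035145026107704}
side {'fov_y': 47.030524091910635, 'cx': 256.47238098433127, 'cy': 186.63995396447987, 'origin': array([ 0.38821285, -0.91368601,  0.90053777]), 'orientation': array([ 0.90743838, -0.08700078,  0.02954879, -0.41001624])}
top {'fov_y': 57.3582764269058, 'cx': 256.0364627440191, 'cy': 191.7783461498995, 'origin': array([ 0.38800832, -0.02890496,  1.14055437]), 'orientation': array([ 0.70915717, -0.70119091,  0.04813559, -0.05577076])}
```

View pics/top0.png

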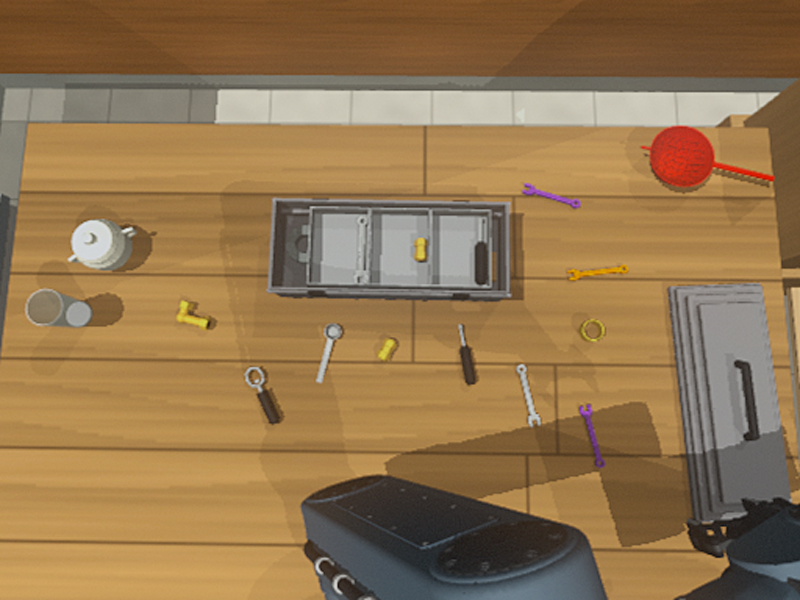

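View pics/side0.png

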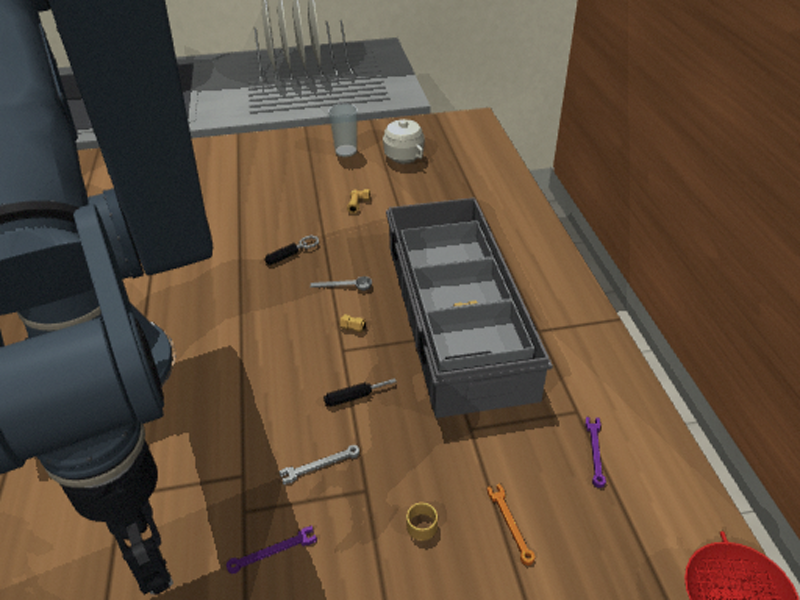

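Candidates in the top view (800x600):
- **Spanner:** silver at (528,395) with a ring and an open fork. The purple ones at (550,196) and (593,435) and the orange one at (598,271) are decoys, and the silver item at (330,350) is the spoon.
- **Screwdriver:** (466,355), with a blade. (262,395) has a wire loop, so it is the opener.
- **Coupling:** (388,348). **Elbow:** (193,315). (593,329) is the napkin ring.
- **Bins, left to right:** spanner, fittings, screwdriver.

I'll confirm these in enlarged crops.

```bash
python3 - <<'E'
import cv2
a=cv2.imread('pics/top0raw.png')[120:280,105:365];cv2.imwrite('pics/topc.png',cv2.resize(a,None,fx=3,fy=3,interpolation=cv2.INTER_CUBIC))
a=cv2.imread('pics/side0raw.png')[115:315,165:365];cv2.imwrite('pics/sidec.png',cv2.resize(a,None,fx=3,fy=3,interpolation=cv2.INTER_CUBIC))
E
```

```text
(no output)
```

View pics/topc.png

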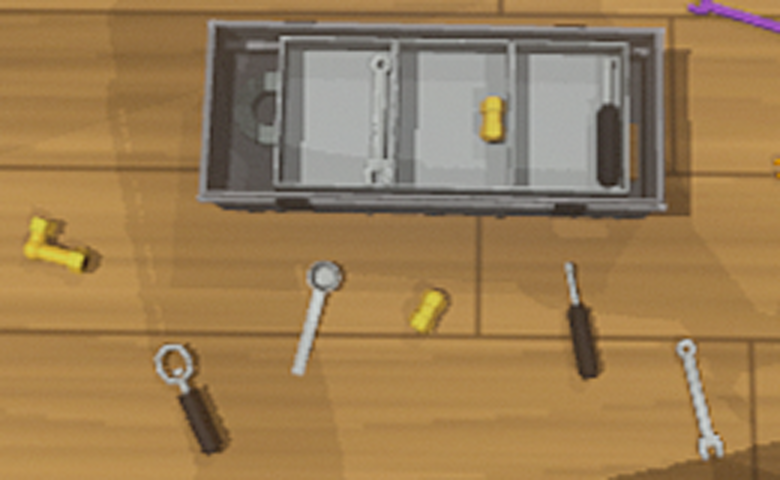

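View pics/sidec.png

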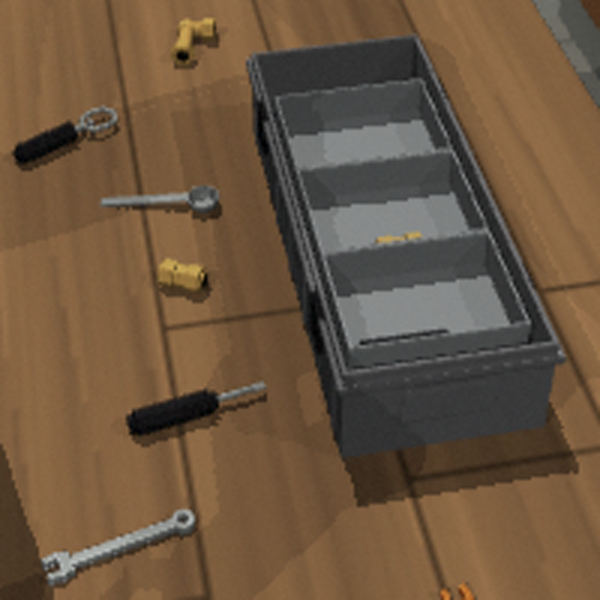

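The top crop confirms the identities: screwdriver (569,263)–(587,377), spanner with ring (685,347) and fork (711,447), coupling (429,310), elbow with corner (36,245) and nut (86,263). The screwdriver, coupling and spanner kinds lie in the right, middle and left bins. The side crop agrees. Next I'll triangulate.

```bash
cat > g.py <<'E'
import numpy as np, cv2
from scipy.spatial.transform import Rotation as R
C={'side':(47.030524,256.47238,186.63995,[0.38821285,-0.91368601,0.90053777],[0.90743838,-0.08700078,0.02954879,-0.41001624]),
'top':(57.358276,256.03646,191.77835,[0.38800832,-0.02890496,1.14055437],[0.70915717,-0.70119091,0.04813559,-0.05577076])}
OFF={'top':(105,120),'side':(165,115)}
def ray(n,uv,raw=False,k=3):
    f,cx,cy,o,q=C[n];f=192/np.tan(np.radians(f/2))
    uv=np.array(uv,float)
    if not raw: uv=(uv+.5)/k-.5+OFF[n]
    d=R.from_quat(q).apply([(uv[0]-cx)/f,(uv[1]-cy)/f,1]);return np.array(o),d/np.linalg.norm(d)
def plane(n,uv,z,**k):
    o,d=ray(n,uv,**k);return o+d*(z-o[2])/d[2]
def tri(a,b,**k):
    (o1,d1),(o2,d2)=ray('top',a,**k),ray('side',b,**k)
    s=np.linalg.lstsq(np.c_[d1,-d2],o2-o1,rcond=None)[0]
    p,q=o1+d1*s[0],o2+d2*s[1];return (p+q)/2,np.linalg.norm(p-q)
def proj(n,P):
    f,cx,cy,o,q=C[n];f=192/np.tan(np.radians(f/2))
    v=R.from_quat(q).inv().apply(np.atleast_2d(P)-o);return np.c_[v[:,0]/v[:,2]*f+cx,v[:,1]/v[:,2]*f+cy]
E
python3 - <<'E'
from g import *
np.set_printoptions(precision=4,suppress=True)
pts={'sp ring':((685,347),(184,520),.0045),'sp fork tip':((713,459),(44,570),.0045),
'sd butt':((587,377),(130,420),.011),'sd tip':((569,263),(266,386),.011),'sd front':((575,305),(216,403),.011),
'coup':((429,310),(184,276),.012),'coupA':((440,293),(207,280),.012),'coupB':((417,328),(162,272),.012),
'el corner':((35,246),(185,28),.02),'el nut':((87,264),(182,57),.012),'el short':((42,220),(213,28),.012),
'rimTL':((283,38),(422,82),.098),'rimTR':((627,45),(530,330),.098),'rimBL':((275,187),(277,95),.098),'rimBR':((626,190),(350,362),.098),
'box TL':((209,20),(415,37),.105),'box TR':((664,29),(563,355),.105),'box BL':((200,200),(250,55),.105),'box BR':((664,208),(342,390),.105)}
for k,(a,b,z) in pts.items():
    t,e=tri(a,b);print(k,t,round(e,4),'plane top',plane('top',a,z),'side',plane('side',b,z))
E
```

```text
sp ring [ 0.4172 -0.2643  0.003 ] 0.0011 plane top [ 0.4177 -0.264   0.0045] side [ 0.4166 -0.2655  0.0045]
sp fork tip [ 0.3016 -0.291   0.0048] 0.001 plane top [ 0.301  -0.2911  0.0045] side [ 0.302  -0.2909  0.0045]
sd butt [ 0.3844 -0.1584  0.0116] 0.0007 plane top [ 0.3848 -0.1585  0.011 ] side [ 0.384  -0.1579  0.011 ]
sd tip [ 0.5065 -0.1402  0.0079] 0.0007 plane top [ 0.5058 -0.1399  0.011 ] side [ 0.5065 -0.1429  0.011 ]
sd front [ 0.461  -0.147   0.0032] 0.0006 plane top [ 0.4608 -0.1462  0.011 ] side [ 0.4601 -0.1536  0.011 ]
coup [0.4535 0.01   0.0118] 0.0001 plane top [0.4536 0.01   0.012 ] side [0.4534 0.0098 0.012 ]
coupA [ 0.4731 -0.0016  0.0134] 0.0025 plane top [ 0.4719 -0.0015  0.012 ] side [ 0.4745 -0.0002  0.012 ]
coupB [0.4339 0.0226 0.0091] 0.001 plane top [0.4343 0.0225 0.012 ] side [0.4332 0.0196 0.012 ]
el corner [0.5145 0.4376 0.0126] 0.0065 plane top [0.5169 0.4347 0.02  ] side [0.5102 0.4259 0.02  ]
el nut [0.4996 0.381  0.0098] 0.0009 plane top [0.4989 0.3802 0.012 ] side [0.4997 0.3778 0.012 ]
el short [0.5456 0.4327 0.0109] 0.0018 plane top [0.5464 0.4
[... 152 characters left out ...]
-0.193   0.0887] 0.0001 plane top [ 0.7216 -0.1916  0.098 ] side [ 0.7208 -0.2012  0.098 ]
rimBL [0.5726 0.1638 0.0987] 0.0048 plane top [0.5704 0.164  0.098 ] side [0.5753 0.1652 0.098 ]
rimBR [ 0.5721 -0.1913  0.081 ] 0.0036 plane top [ 0.5709 -0.1888  0.098 ] side [ 0.5664 -0.2065  0.098 ]
box TL [0.7423 0.2387 0.0981] 0.0041 plane top [0.7421 0.2369 0.105 ] side [0.737 0.228 0.105]
box TR [ 0.7398 -0.2303  0.0945] 0.0006 plane top [ 0.7366 -0.2283  0.105 ] side [ 0.7349 -0.2392  0.105 ]
box BL [0.558  0.2386 0.0998] 0.0038 plane top [0.5552 0.2373 0.105 ] side [0.5588 0.2314 0.105 ]
box BR [ 0.5547 -0.228   0.0904] 0.0008 plane top [ 0.5519 -0.2252  0.105 ] side [ 0.5521 -0.2403  0.105 ]
```

Triangulated heights match the text: coupling 11.8 mm, screwdriver butt 11.6 mm, spanner 3–5 mm. The lengths come out at 123 mm, 119 mm and 45 mm. The bins check next, along with a mask fit for the elbow and the first move's numbers.

```bash
cat >> g.py <<'E'
def mv(x,y,z,th,frm=None):
    """tool shift and yaw from the present pose to world x,y,z with tool x at th deg"""
    from workcell import get_state
    s=get_state();p=np.array(s['ee_pos']);M=R.from_quat(s['tool_rot']).as_matrix()
    if frm is not None: p=np.array(frm)
    t=np.degrees(np.arctan2(M[1,0],M[0,0]))
    dyaw=-((th-t+180)%360-180)
    print('mv',np.round(M.T@(np.array([x,y,z])-p),4),'yaw',round(dyaw,2),'now',np.round(s['ee_pos'],4),round(t,2))
E
python3 - <<'E'
from g import *
from scipy.optimize import minimize
np.set_printoptions(precision=4,suppress=True)
for n,uv,z in(('fix coup',(491,119),.08),('fix sd handle',(608,145),.075),('fix sp',(379,118),.065),('div1',(394,115),.098),('div2',(513,115),.098)):print(n,plane('top',uv,z))
im=cv2.imread('pics/top0raw.png');h=cv2.cvtColor(im,cv2.COLOR_BGR2HSV)
m=cv2.inRange(h,(23,150,110),(35,255,255))
n,l,st,c=cv2.connectedComponentsWithStats(m)
for i in range(1,n):
    if st[i,4]>20: print(st[i],c[i],plane('top',c[i],.012,raw=True))
# elbow footprint fit
i=[i for i in range(1,n) if st[i,4]>60 and c[i][0]<150][0]
pts=np.argwhere(l==i)[:,::-1]; P=np.array([plane('top',p,.014,raw=True)[:2] for p in pts])
def outside(q,r):
    cs,sn=np.cos(q[2]),np.sin(q[2]);D=P-q[:2];x=D@[cs,sn];y=D@[-sn,cs]
    d=lambda x0,x1,y0,y1:np.hypot(np.clip(x0-x,0,9)+np.clip(x-x1,0,9),np.clip(y0-y,0,9)+np.clip(y-y1,0,9))
    return np.minimum.reduce([d(-.038,.017,-.011,.011),d(.017,.031,-.013,.013),d(-.038,-.014,-.011,.02),d(-.04,-.012,.019,.033)])
def cost(q):
    # symmetric: pixels outside the model, and model samples far from pixels
    from scipy.spatial import cKDTree
    cs,sn=np.cos(q[2]),np.sin(q[2]);g=[]
    for x0,x1,y0,y1 in((-.036,.031,-.009,.009),(.017,.031,-.013,.013),(-.035,-.017,-.009,.033),(-.04,-.012,.019,.033)):
        X,Y=np.meshgrid(np.linspace(x0,x1,12),np.linspace(y0,y1,12));g.append(np.c_[X.ravel(),Y.ravel()])
    g=np.vstack(g)@np.array([[cs,sn],[-sn,cs]])+q[:2]
    return 1e6*((outside(q,0)**2).mean()+(np.clip(cKDTree(P).query(g)[0]-.0016,0,1)**2).mean())
best=min((minimize(cost,[.507,.413,np.radians(a)],method='Nelder-Mead',options=dict(initial_simplex=[[.507,.413,np.radians(a)],[.512,.413,np.radians(a)],[.507,.418,np.radians(a)],[.507,.413,np.radians(a+5)]])) for a in(-100,-106,-112)),key=lambda r:r.fun)
print('elbow',best.x[:2],np.degrees(best.x[2]),best.fun)
mv(.364,-.2765,.10,13.1)
E
```

```text
fix coup [ 0.647  -0.0533  0.08  ]
fix sd handle [ 0.6219 -0.1743  0.075 ]
fix sp [0.6506 0.0637 0.065 ]
div1 [0.6458 0.0456 0.098 ]
div2 [ 0.647  -0.0752  0.098 ]
[267 153   5  13  59] [268.8644 158.8305] [ 0.6653 -0.0566  0.012 ]
[113 192  20  18 122] [121.1393 201.9508] [0.5171 0.4222 0.012 ]
[372 204  15  15  66] [379.2273 211.1515] [ 0.4964 -0.4122  0.012 ]
[242 217  11  13  73] [246.7397 223.0822] [0.4533 0.0129 0.012 ]
elbow [0.5088 0.416 ] -104.5382591798901 2.8897715568291873
mv [ 0.2467 -0.1648  0.1201] yaw 7.0 now [ 0.1889 -0.5162  0.2199] 20.1
```

play_rows(translation=[[0.247,-0.165,0.1],[0.247,-0.165,0.1],[0.247,-0.165,0.1],[0.247,-0.165,0.1],[0.247,-0.165,0.1],[0.247,-0.165,0.1],[0.247,-0.165,0.1],[0.247,-0.165,0.1],[0.247,-0.165,0.1],[0.247,-0.165,0.14],[0.247,-0.165,0.17],[0.247,-0.165,0.18],[0.247,-0.165,0.18]], yaw=[7,7,7,7,7,7,7,7,7,7,7,7,7], jaw=[-0.3,-0.3,-0.3,-0.3,-0.3,-0.3,-0.3,-0.3,-0.3,-0.3,-0.3,-0.3,-0.3])

```text
time: 1.4
ee_pos: [0.3635, -0.2773, 0.04]
tool_rot: [0.994, 0.113, -0.001, -0.001]
contact_force: [0.3, 1.0, 0.1]
finger_gap: 0.654
gripper_force: 0.0
```

```bash
python3 - <<'E'
from g import *
from workcell import optics
c=optics.capture('side');a=c['image'][200:380,140:340,::-1];cv2.imwrite('pics/s1.png',cv2.resize(a,None,fx=3,fy=3,interpolation=cv2.INTER_CUBIC))
mv(.364,-.2765,.0235,13.1)
E
```

```text
mv [ 0.0001 -0.001   0.0174] yaw -0.07 now [ 0.3641 -0.2775  0.0409] 13.03
```

View pics/s1.png

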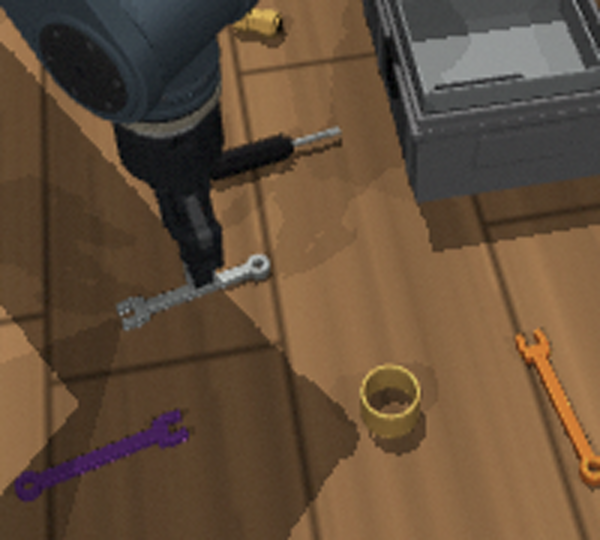

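The gripper (205,270 in the crop) stands across the middle of the spanner (130,315)–(260,265). Going down, closing and lifting.

play_rows(translation=[[0,0,0.01],[0,0,0.017],[0,0,0.017],[0,0,0.017],[0,0,0.017],[0,0,0.017],[0,0,0.017],[0,0,0.017],[0,0,0.017],[0,0,0.017]], yaw=[0,0,0,0,0,0,0,0,0,0], jaw=[-0.3,-0.3,0.3,1,1,1,1,1,1,1])

```text
time: 2.45
ee_pos: [0.3643, -0.2767, 0.0234]
tool_rot: [0.993, 0.114, 0.0, 0.0]
contact_force: [-0.3, 0.5, -0.4]
finger_gap: 0.0
gripper_force: 0.0
```

```bash
python3 - <<'E'
from g import *
from workcell import optics,get_state
s=get_state();print(s['finger_gap'],s['gripper_force'],s['contact_force'])
c=optics.capture('side');a=c['image'][220:340,140:300,::-1]
t=optics.capture('top')['image'][200:300,300:380,::-1]
cv2.imwrite('pics/s2.png',np.hstack([cv2.resize(a,(560,420),interpolation=cv2.INTER_CUBIC),cv2.resize(t,(240,300))[:300] if 0 else cv2.copyMakeBorder(cv2.resize(t,(240,300)),0,120,0,0,cv2.BORDER_CONSTANT)]))
E
```

```text
0.00012456470778848038 0.0 [-0.25827529  0.51836177 -0.40116561]
```

View pics/s2.png

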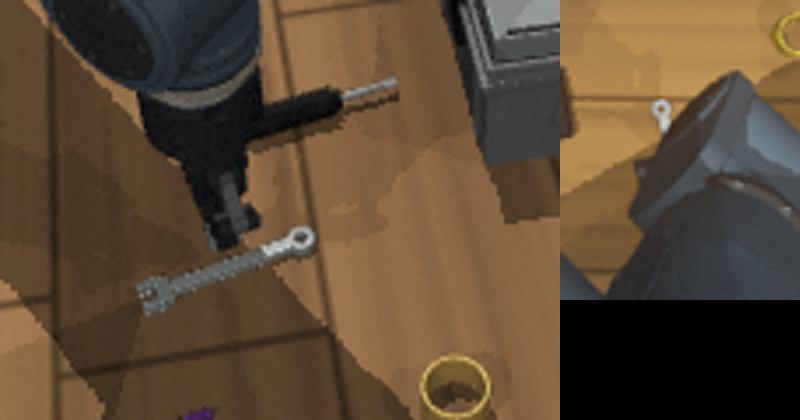

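The closed fingertips (225,245) stand beyond the unmoved spanner, whose shaft is at (225,273). I'll check the projection of the tip.

```bash
python3 - <<'E'
from g import *
np.set_printoptions(precision=4,suppress=True)
print(proj('side',[[.3643,-.2767,.0015],[.364,-.2765,.0045],[.3643,-.2767,.022],[.3643,-.2767,.05]]),'tip seen',(225/3.5+140,245/3.5+220))
print('tip on z=.0015:',plane('side',(225/3.5+140,245/3.5+220),.0015,raw=True),'z=.02',plane('side',(225/3.5+140,245/3.5+220),.02,raw=True))
from workcell import optics
for n in('side','top'):
    c=optics.capture(n);print({k:v for k,v in c.items() if k!='image'})
E
```

```text
[[205.1652 296.0871]
 [204.9146 295.3085]
 [204.349  291.0437]
 [203.1993 283.9407]] tip seen (204.28571428571428, 290.0)
tip on z=.0015: [ 0.3639 -0.2588  0.0015] z=.02 [ 0.3644 -0.2722  0.02  ]
{'fov_y': 47.030524091910635, 'cx': 256.47238098433127, 'cy': 186.63995396447987, 'origin': array([ 0.3882, -0.9137,  0.9005]), 'orientation': array([ 0.9074, -0.087 ,  0.0295, -0.41  ])}
{'fov_y': 57.3582764269058, 'cx': 256.0364627440191, 'cy': 191.7783461498995, 'origin': array([ 0.388 , -0.0289,  1.1406]), 'orientation': array([ 0.7092, -0.7012,  0.0481, -0.0558])}
```

The spanner did not move although the fingers swept over it. So the fingertips sit higher than the 22 mm figure implies, at about z ≈ 0.02 by the picture. I'll open part-way and feel downward in small steps.

play_rows(translation=[[0,0.001,0],[0,0.001,0],[0,0.001,0],[0,0.001,0.003],[0,0.001,0.006],[0,0.001,0.006],[0,0.001,0.006]], yaw=[0,0,0,0,0,0,0], jaw=[0.4,0.4,0.4,0.4,0.4,0.4,0.4])

```text
time: 3.35
ee_pos: [0.3644, -0.2776, 0.0172]
tool_rot: [0.993, 0.114, -0.0, -0.0]
contact_force: [-0.4, -0.2, -0.0]
finger_gap: 0.3
gripper_force: 0.0
```

play_rows(translation=[[0,0,0.003],[0,0,0.005],[0,0,0.005],[0,0,0.005]], yaw=[0,0,0,0], jaw=[0.4,0.4,0.4,0.4])

```text
time: 3.75
ee_pos: [0.3645, -0.2776, 0.0123]
tool_rot: [0.993, 0.114, -0.0, -0.0]
contact_force: [0.4, 0.8, -0.3]
finger_gap: 0.3
gripper_force: 0.0
```

```bash
python3 - <<'E'
from g import *
from workcell import optics
a=optics.capture('side')['image'][240:330,150:270,::-1]
a=cv2.resize(a,None,fx=6,fy=6,interpolation=cv2.INTER_CUBIC)
cv2.imwrite('pics/s3.png',cv2.convertScaleAbs(a,alpha=1.8,beta=10))
E
```

```text
(no output)
```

View pics/s3.png

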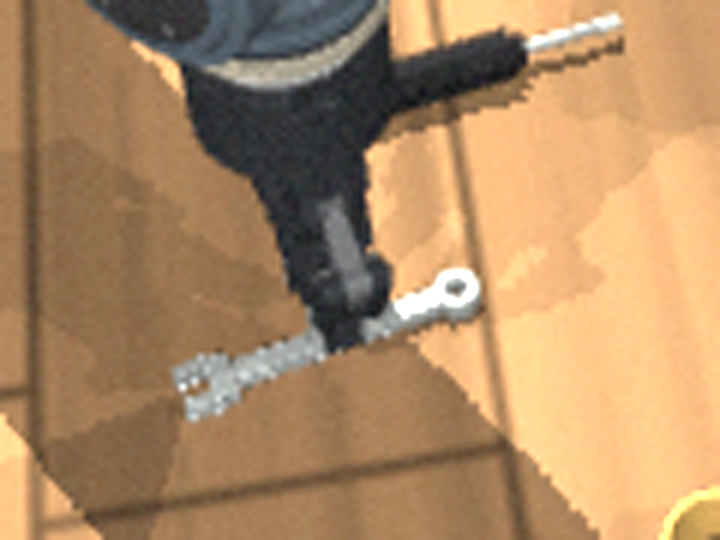

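The near fingertip (338,345) sits just over the shaft's lower edge and is still several mm above the shelf. Feeling further down.

play_rows(translation=[[0,0,0.002],[0,0,0.004],[0,0,0.004],[0,0,0.004]], yaw=[0,0,0,0], jaw=[0.4,0.4,0.4,0.4])

```text
time: 4.2
ee_pos: [0.3645, -0.2776, 0.0083]
tool_rot: [0.993, 0.114, -0.0, -0.0]
contact_force: [0.4, 0.7, 0.1]
finger_gap: 0.297
gripper_force: 0.0
```

```bash
python3 - <<'E'
from g import *
from workcell import get_state
s=get_state();print(s['qpos'],s['ee_pos'],s['contact_force'])
print(proj('side',[[.366,-.292,z] for z in(0,.006,.012)]))
E
```

```text
[-7.52589027e-01  5.47911962e-01  2.02363342e+00  3.86599354e-05
  5.70176813e-01  5.89575876e-01] [ 0.36449061 -0.27761174  0.00832841] [0.44270474 0.65983807 0.11246741]
[[206.55244991 301.67222475]
 [206.31867668 300.21657477]
 [206.08312605 298.74985731]]
```

play_rows(translation=[[0,0,0.002],[0,0,0.004],[0,0,0.004],[0,0,0.004]], yaw=[0,0,0,0], jaw=[0.4,0.4,0.4,0.4])

```text
time: 4.6
ee_pos: [0.3645, -0.2776, 0.0043]
tool_rot: [0.993, 0.114, -0.0, -0.0]
contact_force: [-0.4, -0.2, 0.5]
finger_gap: 0.301
gripper_force: 0.0
```

play_rows(translation=[[0,0,0.003],[0,0,0.003],[0,0,0.003],[0,0,0.003],[0,0,0.003],[0,0,0.003],[0,0,0.003]], yaw=[0,0,0,0,0,0,0], jaw=[0.4,0.4,0.7,1,1,1,1])

```text
time: 5.3
ee_pos: [0.3645, -0.2776, 0.0014]
tool_rot: [0.993, 0.114, 0.0, 0.0]
contact_force: [-0.6, 0.1, -0.5]
finger_gap: -0.002
gripper_force: 0.0
```

```bash
python3 - <<'E'
from g import *
from workcell import optics
a=optics.capture('side')['image'][240:330,150:270,::-1]
a=cv2.resize(a,None,fx=6,fy=6,interpolation=cv2.INTER_CUBIC)
cv2.imwrite('pics/s4.png',cv2.convertScaleAbs(a,alpha=1.8,beta=10))
E
```

```text
(no output)
```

View pics/s4.png

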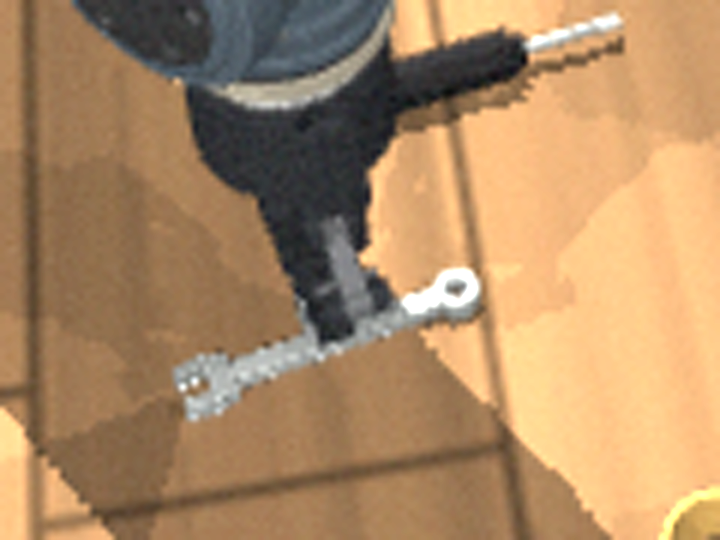

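The closed fingertip (335,338) lies over the shaft but above it, so it is still too high. Opening and feeling further down.

play_rows(translation=[[0,0.002,0],[0,0.002,0],[0,0.002,0],[0,0.002,0.002],[0,0.002,0.004],[0,0.002,0.006],[0,0.002,0.006],[0,0.002,0.006]], yaw=[0,0,0,0,0,0,0,0], jaw=[0.4,0.4,0.4,0.4,0.4,0.4,0.4,0.4])

```text
time: 6.15
ee_pos: [0.3649, -0.2795, -0.0047]
tool_rot: [0.993, 0.114, -0.0, -0.0]
contact_force: [-0.2, 0.3, 0.5]
finger_gap: 0.296
gripper_force: 0.0
```

play_rows(translation=[[0,0,0.002],[0,0,0.004],[0,0,0.005],[0,0,0.005]], yaw=[0,0,0,0], jaw=[0.4,0.4,0.4,0.4])

```text
time: 6.55
ee_pos: [0.3649, -0.2795, -0.0098]
tool_rot: [0.993, 0.114, -0.0, -0.0]
contact_force: [-0.1, 1.1, 0.3]
finger_gap: 0.295
gripper_force: 0.0
```

play_rows(translation=[[0,0,0],[0,0,0],[0,0,0],[0,0,0],[0,0,0]], yaw=[0,0,0,0,0], jaw=[0.7,1,1,1,1])

```text
time: 7.05
ee_pos: [0.365, -0.2796, -0.0094]
tool_rot: [0.993, 0.114, 0.0, 0.0]
contact_force: [-1.9, 2.0, 5.9]
finger_gap: 0.091
gripper_force: 59.0
```

Gripped: 59 N, opening 0.09. The real fingertips, when shut, are about 9 mm above the reported TCP. From here on I'll work relative to this, with shelf contact at a reported z ≈ -0.0095. Lifting.

play_rows(translation=[[0,0,-0.02],[0,0,-0.06],[0,0,-0.11],[0,0,-0.16],[0,0,-0.19],[0,0,-0.19]], yaw=[0,0,0,0,0,0], jaw=[1,1,1,1,1,1])

```text
time: 7.65
ee_pos: [0.3664, -0.2809, 0.1843]
tool_rot: [0.993, 0.114, 0.002, 0.003]
contact_force: [-0.4, -0.2, -1.0]
finger_gap: 0.093
gripper_force: 58.9
```

```bash
python3 - <<'E'
from g import *
from workcell import optics
a=optics.capture('side')['image'][150:350,90:330,::-1]
a=cv2.resize(a,None,fx=3,fy=3,interpolation=cv2.INTER_CUBIC)
cv2.imwrite('pics/s5.png',cv2.convertScaleAbs(a,alpha=1.5,beta=10))
mv(.648,.121,.18,0)
E
```

```text
mv [ 0.366  -0.3267  0.0016] yaw 13.1 now [ 0.3656 -0.2801  0.1819] 13.1
```

View pics/s5.png

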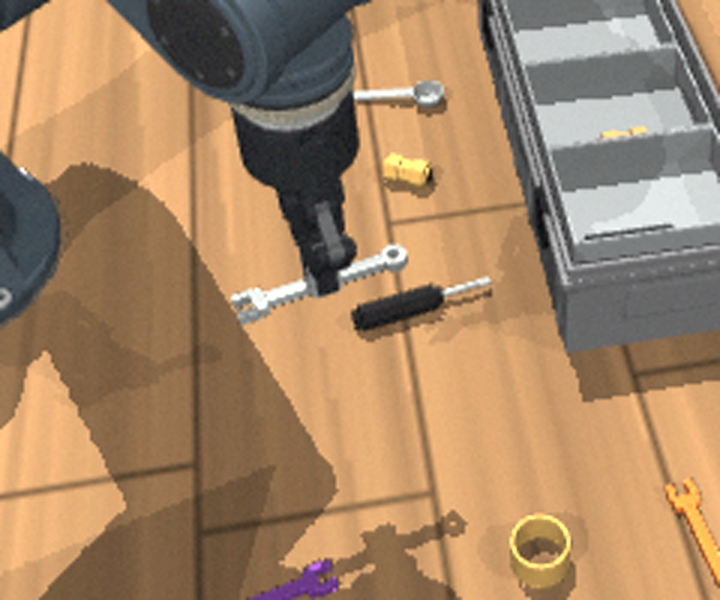

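The spanner is held level at its middle (324,285). Carrying it to the left bin.

play_rows(translation=[[0.366,-0.327,-0.01],[0.366,-0.327,-0.01],[0.366,-0.327,-0.01],[0.366,-0.327,-0.01],[0.366,-0.327,-0.01],[0.366,-0.327,-0.01],[0.366,-0.327,-0.01],[0.366,-0.327,-0.01],[0.366,-0.327,-0.01],[0.366,-0.327,-0.01],[0.366,-0.327,-0.01],[0.366,-0.327,-0.01],[0.366,-0.327,0.02],[0.366,-0.327,0.04],[0.366,-0.327,0.04]], yaw=[13,13,13,13,13,13,13,13,13,13,13,13,13,13,13], jaw=[1,1,1,1,1,1,1,1,1,1,1,1,1,1,1])

```text
time: 9.2
ee_pos: [0.645, 0.1204, 0.1367]
tool_rot: [1.0, 0.0, -0.003, 0.0]
contact_force: [0.1, -0.3, -0.8]
finger_gap: 0.092
gripper_force: 58.9
```

```bash
python3 - <<'E'
from g import *
from workcell import optics
print('held tip, pred side',proj('side',[[.3656,-.2801,.191],[.3656,-.2801,.16]]),'seen 198 245')
a=optics.capture('side')['image'][90:270,200:400,::-1]
t=optics.capture('top')['image'][110:230,150:350,::-1]
a=cv2.resize(a,(444,400),interpolation=cv2.INTER_CUBIC);t=cv2.resize(t,(356,214),interpolation=cv2.INTER_CUBIC)
cv2.imwrite('pics/s6.png',cv2.convertScaleAbs(np.hstack([a,cv2.copyMakeBorder(t,0,186,0,0,cv2.BORDER_CONSTANT)]),alpha=1.3,beta=5))
mv(.648,.121,.0525,0)
E
```

```text
held tip, pred side [[197.46413723 245.00569853]
 [198.98494623 254.47703972]] seen 198 245
mv [ 0.001  -0.      0.0879] yaw 0.04 now [0.647  0.121  0.1404] 0.04
```

View pics/s6.png

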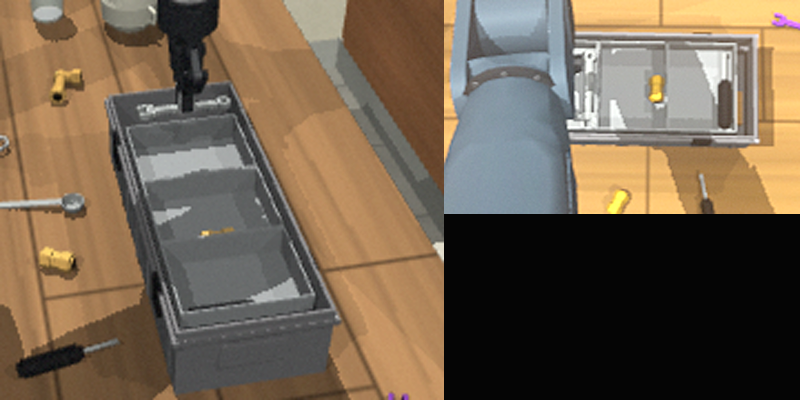

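The reported tip prediction (z + 9.5 mm) matches the picture (245 px seen, 245 px predicted). The spanner hangs level over the left bin at (140,110)–(232,100). Lowering.

play_rows(translation=[[0.001,0,0.03],[0.001,0,0.06],[0.001,0,0.075],[0.001,0,0.082],[0.001,0,0.086],[0.001,0,0.087],[0.001,0,0.087]], yaw=[0,0,0,0,0,0,0], jaw=[1,1,1,1,1,1,1])

```text
time: 10.0
ee_pos: [0.6489, 0.1219, 0.0544]
tool_rot: [1.0, 0.001, 0.001, -0.0]
contact_force: [-0.7, -0.3, 0.7]
finger_gap: 0.088
gripper_force: 58.9
```

play_rows(translation=[[0,0,0.001],[0,0,0.002],[0,0,0.002]], yaw=[0,0,0], jaw=[1,1,1])

```text
time: 10.3
ee_pos: [0.6484, 0.1219, 0.0515]
tool_rot: [1.0, 0.001, 0.0, -0.0]
contact_force: [-0.5, -0.7, -0.8]
finger_gap: 0.093
gripper_force: 58.9
```

play_rows(translation=[[0,0,0.002],[0,0,0.002],[0,0,0.002],[0,0,0.002],[0,0,0.002],[0,0,-0.02],[0,0,-0.06],[0,0,-0.1],[0,0,-0.13],[0,0,-0.13]], yaw=[0,0,0,0,0,0,0,0,0,0], jaw=[1,1,0.6,0.4,0.4,0.4,0.4,0.4,0.4,0.4])

```text
time: 11.3
ee_pos: [0.6503, 0.1221, 0.186]
tool_rot: [1.0, 0.001, 0.004, -0.0]
contact_force: [0.3, 0.2, 0.1]
finger_gap: 0.3
gripper_force: 0.0
```

```bash
python3 - <<'E'
from g import *
mv(.4445,-.1505,.18,8.5)
E
```

```text
mv [-0.2063  0.2723  0.0043] yaw -8.4 now [0.6503 0.1221 0.186 ] 0.1
```

play_rows(translation=[[-0.206,0.272,0],[-0.206,0.272,0],[-0.206,0.272,0],[-0.206,0.272,0],[-0.206,0.272,0],[-0.206,0.272,0],[-0.206,0.272,0],[-0.206,0.272,0],[-0.206,0.272,0],[-0.206,0.272,0.04],[-0.206,0.272,0.09],[-0.206,0.272,0.13],[-0.206,0.272,0.14],[-0.206,0.272,0.14]], yaw=[-8.4,-8.4,-8.4,-8.4,-8.4,-8.4,-8.4,-8.4,-8.4,-8.4,-8.4,-8.4,-8.4,-8.4], jaw=[0.2,-0.2,-0.2,-0.2,-0.2,-0.2,-0.2,-0.2,-0.2,-0.2,-0.2,-0.2,-0.2,-0.2])

```text
time: 12.7
ee_pos: [0.4427, -0.1495, 0.0406]
tool_rot: [0.997, 0.075, -0.001, -0.001]
contact_force: [-0.0, -0.0, 0.9]
finger_gap: 0.6
gripper_force: 0.0
```

```bash
python3 - <<'E'
from g import *
mv(.4445,-.1505,-.007,8.5)
E
```

```text
mv [0.0017 0.0013 0.0476] yaw 0.07 now [ 0.4427 -0.1495  0.0406] 8.57
```

play_rows(translation=[[0.001,0.001,0.02],[0.001,0.001,0.035],[0.001,0.001,0.044],[0.001,0.001,0.047],[0.001,0.001,0.047],[0.001,0.001,0.047],[0.001,0.001,0.047],[0.001,0.001,0.047],[0.001,0.001,0.047]], yaw=[0,0,0,0,0,0,0,0,0], jaw=[-0.2,-0.2,-0.2,-0.2,0.4,1,1,1,1])

```text
time: 13.6
ee_pos: [0.4445, -0.1515, -0.0045]
tool_rot: [0.997, 0.074, 0.001, 0.0]
contact_force: [-1.4, 1.4, 7.4]
finger_gap: 0.233
gripper_force: 58.5
```

play_rows(translation=[[0,0,-0.02],[0,0,-0.06],[0,0,-0.11],[0,0,-0.16],[0,0,-0.19],[0,0,-0.19]], yaw=[0,0,0,0,0,0], jaw=[1,1,1,1,1,1])

```text
time: 14.2
ee_pos: [0.4458, -0.1521, 0.189]
tool_rot: [0.997, 0.074, 0.004, 0.002]
contact_force: [-0.3, -0.9, -1.5]
finger_gap: 0.235
gripper_force: 59.5
```

```bash
python3 - <<'E'
from g import *
mv(.648,-.115,.14,0)
E
```

```text
mv [ 0.2051 -0.007   0.0504] yaw 8.5 now [ 0.4458 -0.1521  0.189 ] 8.5
```

play_rows(translation=[[0.205,-0.007,0],[0.205,-0.007,0],[0.205,-0.007,0],[0.205,-0.007,0],[0.205,-0.007,0],[0.205,-0.007,0],[0.205,-0.007,0],[0.205,-0.007,0.04],[0.205,-0.007,0.08],[0.205,-0.007,0.11],[0.205,-0.007,0.12],[0.205,-0.007,0.12]], yaw=[8.5,8.5,8.5,8.5,8.5,8.5,8.5,8.5,8.5,8.5,8.5,8.5], jaw=[1,1,1,1,1,1,1,1,1,1,1,1])

```text
time: 15.4
ee_pos: [0.6445, -0.1144, 0.0639]
tool_rot: [1.0, -0.0, -0.001, -0.0]
contact_force: [0.0, 0.1, 0.3]
finger_gap: 0.237
gripper_force: 59.5
```

```bash
python3 - <<'E'
from g import *
mv(.648,-.115,.057,0)
E
```

```text
mv [0.0035 0.0006 0.0069] yaw -0.04 now [ 0.6445 -0.1144  0.0639] -0.04
```

play_rows(translation=[[0.003,0,0.004],[0.003,0,0.007],[0.003,0,0.008],[0.003,0,0.008],[0.003,0,0.008],[0.003,0,0.008],[0.003,0,0.008],[0.003,0,-0.02],[0.003,0,-0.06],[0.003,0,-0.1],[0.003,0,-0.13],[0.003,0,-0.13]], yaw=[0,0,0,0,0,0,0,0,0,0,0,0], jaw=[1,1,1,1,0.4,0.15,0.15,0.15,0.15,0.15,0.15,0.15])

```text
time: 16.6
ee_pos: [0.6506, -0.1145, 0.1995]
tool_rot: [1.0, 0.0, 0.004, 0.001]
contact_force: [0.3, -0.1, -0.7]
finger_gap: 0.423
gripper_force: 0.0
```

```bash
python3 - <<'E'
from g import *
mv(.4535,.011,.18,-32)
E
```

```text
mv [-0.1972 -0.1256  0.0177] yaw 32.01 now [ 0.6506 -0.1145  0.1995] 0.01
```

play_rows(translation=[[-0.197,-0.126,0.01],[-0.197,-0.126,0.01],[-0.197,-0.126,0.01],[-0.197,-0.126,0.01],[-0.197,-0.126,0.01],[-0.197,-0.126,0.01],[-0.197,-0.126,0.01],[-0.197,-0.126,0.01],[-0.197,-0.126,0.05],[-0.197,-0.126,0.1],[-0.197,-0.126,0.14],[-0.197,-0.126,0.155],[-0.197,-0.126,0.155]], yaw=[32,32,32,32,32,32,32,32,32,32,32,32,32], jaw=[-0.2,-0.2,-0.2,-0.2,-0.2,-0.2,-0.2,-0.2,-0.2,-0.2,-0.2,-0.2,-0.2])

```text
time: 17.9
ee_pos: [0.4509, 0.0115, 0.0371]
tool_rot: [0.961, -0.276, -0.002, 0.0]
contact_force: [-0.6, 0.5, -0.7]
finger_gap: 0.601
gripper_force: 0.0
```

```bash
python3 - <<'E'
from g import *
from workcell import optics
a=optics.capture('side')['image'][90:290,180:400,::-1]
a=cv2.resize(a,None,fx=3,fy=3,interpolation=cv2.INTER_CUBIC)
cv2.imwrite('pics/s7.png',cv2.convertScaleAbs(a,alpha=1.3,beta=5))
mv(.4535,.011,-.005,-32)
E
```

```text
mv [ 0.0017 -0.0005  0.0436] yaw -0.04 now [0.4518 0.0115 0.0386] -32.04
```

View pics/s7.png

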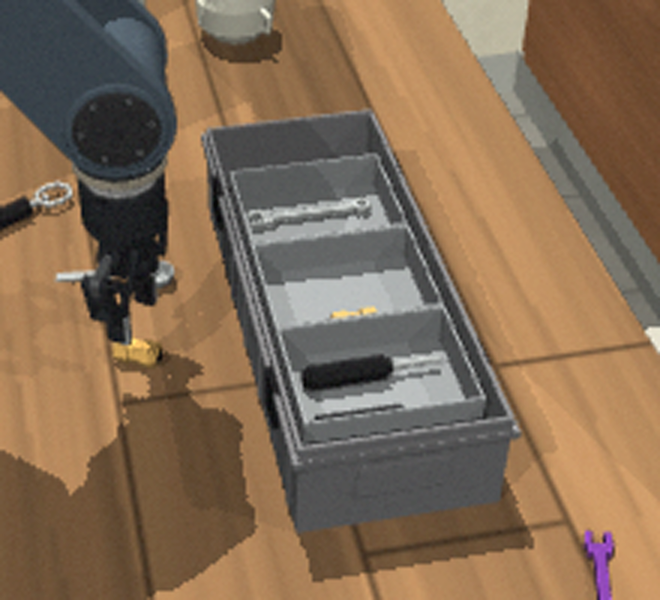

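The spanner (310,213) and screwdriver (370,370) lie flat in their bins. The gripper stands over the coupling (137,350). Descending and gripping.

play_rows(translation=[[0.001,0,0.02],[0.001,0,0.035],[0.001,0,0.042],[0.001,0,0.044],[0.001,0,0.044],[0.001,0,0.044],[0.001,0,0.044],[0.001,0,0.044],[0.001,0,0.044]], yaw=[0,0,0,0,0,0,0,0,0], jaw=[-0.2,-0.2,-0.2,-0.2,0.4,1,1,1,1])

```text
time: 18.85
ee_pos: [0.4531, 0.0113, -0.0035]
tool_rot: [0.961, -0.276, 0.001, -0.0]
contact_force: [-1.6, 0.0, 8.7]
finger_gap: 0.275
gripper_force: 58.1
```

play_rows(translation=[[0,0,-0.02],[0,0,-0.06],[0,0,-0.11],[0,0,-0.16],[0,0,-0.19],[0,0,-0.19]], yaw=[0,0,0,0,0,0], jaw=[1,1,1,1,1,1])

```text
time: 19.45
ee_pos: [0.4545, 0.0113, 0.1899]
tool_rot: [0.961, -0.276, 0.004, -0.001]
contact_force: [0.2, 0.8, -1.9]
finger_gap: 0.279
gripper_force: 59.1
```

```bash
python3 - <<'E'
from g import *
mv(.693,0.002,.14,0)
E
```

```text
mv [ 0.2068 -0.1183  0.0519] yaw -31.99 now [0.4545 0.0113 0.1899] -31.99
```

play_rows(translation=[[0.207,-0.118,0],[0.207,-0.118,0],[0.207,-0.118,0],[0.207,-0.118,0],[0.207,-0.118,0],[0.207,-0.118,0],[0.207,-0.118,0],[0.207,-0.118,0.0],[0.207,-0.118,0.04],[0.207,-0.118,0.08],[0.207,-0.118,0.11],[0.207,-0.118,0.12],[0.207,-0.118,0.12]], yaw=[-32,-32,-32,-32,-32,-32,-32,-32,-32,-32,-32,-32,-32], jaw=[1,1,1,1,1,1,1,1,1,1,1,1,1])

```text
time: 20.75
ee_pos: [0.6896, 0.0018, 0.0649]
tool_rot: [1.0, -0.0, -0.001, -0.0]
contact_force: [-0.6, -1.0, -0.4]
finger_gap: 0.275
gripper_force: 59.1
```

```bash
python3 - <<'E'
from g import *
mv(.693,.002,.057,0)
E
```

```text
mv [ 0.0034 -0.0002  0.0079] yaw -0.0 now [0.6896 0.0018 0.0649] -0.0
```

play_rows(translation=[[0.002,0,0.004],[0.002,0,0.007],[0.002,0,0.009],[0.002,0,0.009],[0.002,0,0.009],[0.002,0,0.009],[0.002,0,0.009],[0.002,0,0.009],[0.002,0,-0.02],[0.002,0,-0.06],[0.002,0,-0.1],[0.002,0,-0.13],[0.002,0,-0.13]], yaw=[0,0,0,0,0,0,0,0,0,0,0,0,0], jaw=[1,1,1,1,0.6,0.3,0.1,0.1,0.1,0.1,0.1,0.1,0.1])

```text
time: 22.05
ee_pos: [0.6944, 0.0017, 0.2005]
tool_rot: [1.0, 0.0, 0.004, 0.0]
contact_force: [0.6, -0.1, -0.0]
finger_gap: 0.45
gripper_force: 0.0
```

```bash
python3 - <<'E'
from g import *
# elbow grip at local x=+4, axis dir -104.5, tool x opposite (75.5)
a=np.radians(-104.5);p=np.array([.508,.4145])+.004*np.array([np.cos(a),np.sin(a)]);print(p)
mv(p[0],p[1],.18,75.5)
E
```

```text
[0.50699848 0.41062741]
mv [-0.1876 -0.409   0.0189] yaw -75.5 now [0.6944 0.0017 0.2005] 0.0
```

play_rows(translation=[[-0.188,-0.409,0],[-0.188,-0.409,0],[-0.188,-0.409,0],[-0.188,-0.409,0],[-0.188,-0.409,0],[-0.188,-0.409,0],[-0.188,-0.409,0],[-0.188,-0.409,0],[-0.188,-0.409,0],[-0.188,-0.409,0],[-0.188,-0.409,0],[-0.188,-0.409,0.05],[-0.188,-0.409,0.1],[-0.188,-0.409,0.13],[-0.188,-0.409,0.15],[-0.188,-0.409,0.15]], yaw=[-75.5,-75.5,-75.5,-75.5,-75.5,-75.5,-75.5,-75.5,-75.5,-75.5,-75.5,-75.5,-75.5,-75.5,-75.5,-75.5], jaw=[-0.2,-0.2,-0.2,-0.2,-0.2,-0.2,-0.2,-0.2,-0.2,-0.2,-0.2,-0.2,-0.2,-0.2,-0.2,-0.2])

```text
time: 23.65
ee_pos: [0.5038, 0.4082, 0.0421]
tool_rot: [0.791, 0.611, -0.003, -0.0]
contact_force: [-0.0, -0.4, 0.4]
finger_gap: 0.598
gripper_force: 0.0
```

```bash
python3 - <<'E'
from g import *
from workcell import optics
s=optics.capture('side')['image'][:,:,::-1]
a=cv2.resize(s[80:160,180:280],(500,400),interpolation=cv2.INTER_CUBIC);b=cv2.resize(s[120:240,265:345],(300,450),interpolation=cv2.INTER_CUBIC)[:400]
cv2.imwrite('pics/s8.png',cv2.convertScaleAbs(np.hstack([a,b]),alpha=1.3,beta=5))
mv(.507,.4106,-.005,75.5)
E
```

```text
mv [0.0021 0.002  0.0493] yaw -0.12 now [0.5047 0.4092 0.0444] 75.38
```

View pics/s8.png

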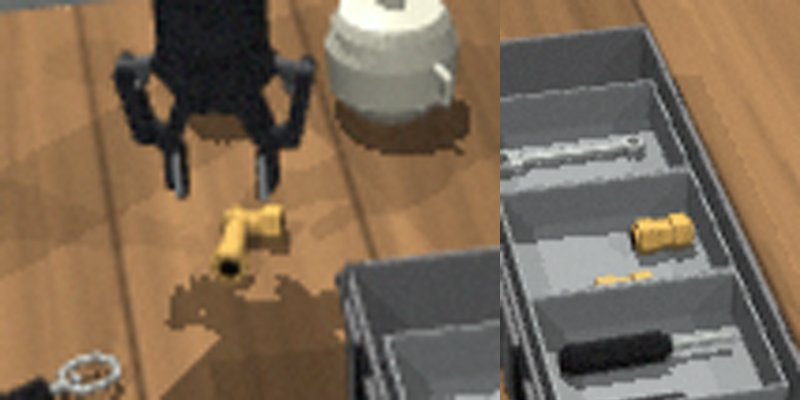

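The coupling lies flat at (662,233) in the middle bin. The open fingers (180,195)/(268,195) straddle the elbow, whose nut hole is at (230,267) and corner at (240,215). I'll check the elbow estimate by projection.

```bash
python3 - <<'E'
from g import *
np.set_printoptions(precision=1,suppress=True)
def E(x,y,z,c=(.508,.4145),a=-104.5):
    a=np.radians(a);return [c[0]+x*np.cos(a)-y*np.sin(a),c[1]+x*np.sin(a)+y*np.cos(a),z]
P={'nutface':E(.031,0,.012),'cornerTop':E(-.026,0,.022),'shortend':E(-.026,.033,.012),'nut start top':E(.017,0,.024),'grip top':E(.004,0,.021),'TCP tip':[.507,.4106,.054],'TCPgrip':[.507,.4106,.021]}
for k,p in P.items(): print(k,(proj('side',p)[0]-[180,80]+.5)*5)
print('nut face px on z.012',plane('side',(230/5+180,267/5+80),.012,raw=True),E(.031,0,.012))
E
```

```text
nutface [228.7 265.5]
cornerTop [237.4 209.1]
shortend [283.4 221.9]
nut start top [230.  240.2]
grip top [232.5 233.5]
TCP tip [229.5 194.1]
TCPgrip [232.5 233.5]
nut face px on z.012 [0.5 0.4 0. ] [np.float64(0.5002382198743123), np.float64(0.38448742314827866), 0.012]
```

Projections match what is seen (nut hole 228,265 predicted and 230,267 seen; short end 283,222). Descending and gripping.

play_rows(translation=[[0.001,0.001,0.02],[0.001,0.001,0.035],[0.001,0.001,0.045],[0.001,0.001,0.049],[0.001,0.001,0.049],[0.001,0.001,0.049],[0.001,0.001,0.049],[0.001,0.001,0.049],[0.001,0.001,0.049],[0.001,0.001,0.049]], yaw=[0,0,0,0,0,0,0,0,0,0], jaw=[-0.2,-0.2,-0.2,-0.2,-0.2,0.4,1,1,1,1])

```text
time: 24.7
ee_pos: [0.5062, 0.4118, -0.0027]
tool_rot: [0.791, 0.612, 0.001, 0.0]
contact_force: [-0.8, -0.9, 6.0]
finger_gap: 0.185
gripper_force: 58.8
```

```bash
python3 - <<'E'
from g import *
mv(.507,.4106,-.005,75.5)
E
```

```text
mv [-0.0009  0.001   0.0023] yaw -0.01 now [ 0.5062  0.4118 -0.0027] 75.49
```

play_rows(translation=[[0,0,-0.02],[0,0,-0.06],[0,0,-0.11],[0,0,-0.16],[0,0,-0.2],[0,0,-0.2]], yaw=[0,0,0,0,0,0], jaw=[1,1,1,1,1,1])

```text
time: 25.3
ee_pos: [0.5077, 0.4129, 0.203]
tool_rot: [0.791, 0.612, 0.005, 0.0]
contact_force: [0.4, -0.4, -2.0]
finger_gap: 0.178
gripper_force: 58.9
```

```bash
python3 - <<'E'
from g import *
mv(.609,.006,.2,0)
E
```

```text
mv [-0.3686  0.1999  0.0014] yaw 75.51 now [0.5077 0.4129 0.203 ] 75.51
```

play_rows(translation=[[-0.369,0.2,0],[-0.369,0.2,0],[-0.369,0.2,0],[-0.369,0.2,0],[-0.369,0.2,0],[-0.369,0.2,0],[-0.369,0.2,0],[-0.369,0.2,0],[-0.369,0.2,0],[-0.369,0.2,0],[-0.369,0.2,0],[-0.369,0.2,0],[-0.369,0.2,0.04],[-0.369,0.2,0.07],[-0.369,0.2,0.08],[-0.369,0.2,0.08]], yaw=[75.5,75.5,75.5,75.5,75.5,75.5,75.5,75.5,75.5,75.5,75.5,75.5,75.5,75.5,75.5,75.5], jaw=[1,1,1,1,1,1,1,1,1,1,1,1,1,1,1,1])

```text
time: 26.9
ee_pos: [0.6064, 0.0051, 0.1155]
tool_rot: [1.0, 0.001, -0.001, -0.0]
contact_force: [-0.4, -1.0, 0.0]
finger_gap: 0.184
gripper_force: 59.0
```

```bash
python3 - <<'E'
from g import *
from workcell import optics
s=optics.capture('side')['image'][90:260,210:370,::-1]
cv2.imwrite('pics/s9.png',cv2.convertScaleAbs(cv2.resize(s,None,fx=3.5,fy=3.5,interpolation=cv2.INTER_CUBIC),alpha=1.3,beta=5))
mv(.609,.006,.058,0)
E
```

```text
mv [ 0.0017 -0.0012  0.0589] yaw 0.08 now [0.6073 0.0048 0.1169] 0.08
```

View pics/s9.png

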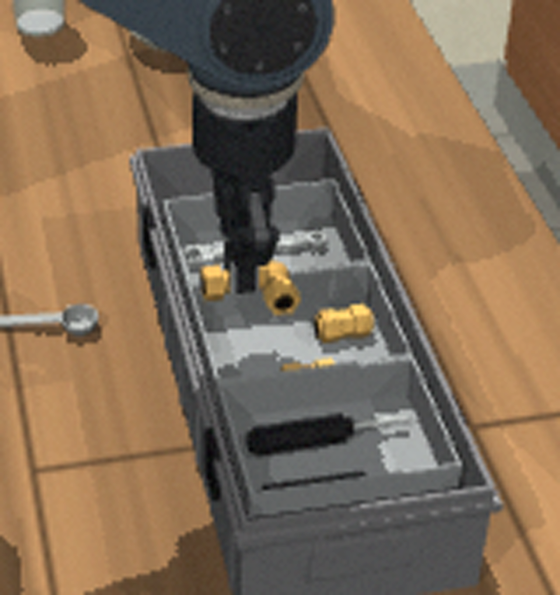

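The elbow hangs level over the middle bin (nut 213,280, short arm mouth 285,300), clear of the coupling (345,323). Lowering and releasing.

play_rows(translation=[[0.001,0,0.02],[0.001,0,0.04],[0.001,0,0.05],[0.001,0,0.056],[0.001,0,0.058],[0.001,0,0.058],[0.001,0,0.058]], yaw=[0,0,0,0,0,0,0], jaw=[1,1,1,1,1,1,1])

```text
time: 27.65
ee_pos: [0.6085, 0.0041, 0.0592]
tool_rot: [1.0, 0.0, 0.001, 0.0]
contact_force: [0.3, 0.1, -1.3]
finger_gap: 0.177
gripper_force: 59.0
```

play_rows(translation=[[0,0,0.001],[0,0,0.001],[0,0,0.001],[0,0,0.001],[0,0,0.001],[0,0,-0.02],[0,0,-0.06],[0,0,-0.11],[0,0,-0.15],[-0.1,0.1,-0.15],[-0.2,0.2,-0.15],[-0.2,0.3,-0.15],[-0.2,0.3,-0.15],[-0.2,0.3,-0.15],[-0.2,0.3,-0.15],[-0.2,0.3,-0.15],[-0.2,0.3,-0.15]], yaw=[0,0,0,0,0,0,0,0,0,0,0,0,0,0,0,0,0], jaw=[1,0.7,0.45,0.3,0.3,0.3,0.3,0.3,0.3,0.3,0.3,0.3,0.3,0.3,0.3,0.3,0.3])

```text
time: 29.35
ee_pos: [0.406, -0.2991, 0.2086]
tool_rot: [1.0, -0.002, -0.0, 0.0]
contact_force: [0.9, 0.1, -0.6]
finger_gap: 0.347
gripper_force: 0.0
```

```bash
python3 - <<'E'
from g import *
from workcell import optics
s=optics.capture('side')['image'][90:270,150:370,::-1];t=optics.capture('top')['image'][110:290,100:400,::-1]
a=cv2.resize(s,(400,327),interpolation=cv2.INTER_CUBIC);b=cv2.resize(t,(400,240),interpolation=cv2.INTER_CUBIC)
a=cv2.resize(s,(660,540)) if 0 else a
cv2.imwrite('pics/s10.png',cv2.convertScaleAbs(np.hstack([a,cv2.copyMakeBorder(b,0,87,0,0,cv2.BORDER_CONSTANT)]),alpha=1.3,beta=5))
E
```

```text
(no output)
```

View pics/s10.png

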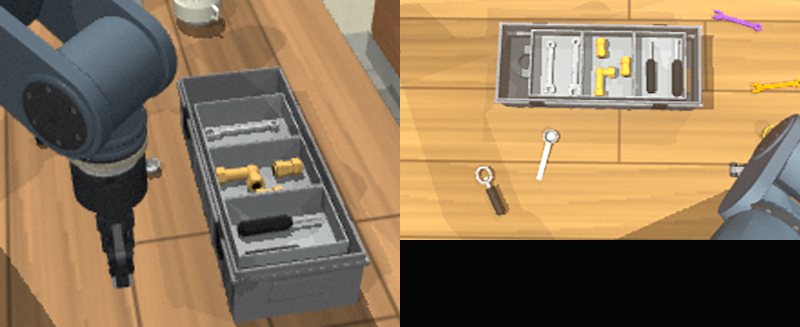

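All four lie flat in their bins: spanner (575,67), elbow (605,80), coupling (602,47) and screwdriver (652,67) in the top view. The spoon, opener and ring are untouched.

```bash
python3 -c "
from workcell import workorder
print(workorder.close_job())"
```

```text
the job is handed in; nothing more can be done
None
```

I handed the job in with the screwdriver, spanner, coupling and elbow each lying flat in the bin of its kind in the last pictures, and with the spoon, opener and napkin ring never touched; the hand-in gave no verdict.

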